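Find the rocking corner of a jig plate and take it up with its shim

ROBOT

A 6-joint arm with a two-finger parallel gripper is mounted at the origin on a cart in front of the work surface, level with it; the furniture and walls round the work are solid. World frame = base frame: x ahead of the robot, y to its left, z up, the work surface at z = 0. Lengths are in m, angles in rad, forces in N, time in s.
With the tool pointing down it reaches from about 0.275 to 0.75 m from the base axis. Payload 10.2 kg.
Tool frame: the origin (TCP) lies at the very end of the fingers, on their centre line; the grasp point (between the pads) lies behind it (arm.pinch_z is the x of the grasp point in the tool frame, in m); x points along the fingers, y is the direction in which the jaws open and shut, and the axes are right-handed (so a half turn about x gives the same grasp; the last joint's range is limited). The gripper opens to 85 mm and grips with 20 to 120 N. Pads are 22 mm wide; open, the fingers measure 114 mm over their backs; the gripper's body (76 mm by 85 mm) begins 54 mm behind the grasp point. The pads swing forward as they close: fully open they stand 13 mm farther back than shut.
Start: joints at [0.935, 0.313, 1.498, -0, 1.331, -0.223], TCP at [0.211, 0.481, 0.231] pointing down, gripper open.
Joint ranges: [-2.94, 2.94], [-0.97, 2.17], [0.19, 2.56], [-1.23, 4.37], [0.02, 3.11], [-2.88, 2.88]. Speed limits (rad/s): [2.39, 2.39, 3.01, 3.14, 3.14, 3.14].

INTERFACE

Orientations are given as a 3x3 rotation matrix whose columns are the frame's x, y, z axes.
In Python, from plant import arm, optics, hand_in gives the robot as it stands.
- The arm moves only by the shell command python3 -m pendant 'ROWS' [FORCE]. ROWS is JSON, a list of rows, each an object with "hand": the finger opening in m, from 0 to 0.0854; "slide": the shift along the tool's x, y, z in m, a list of three; "dr": the turn, a rotation vector about the tool's x, y, z in rad, a list of three. In form: [{"hand": hand, "slide": [x, y, z], "dr": [wx, wy, wz]}, ...]. A call has exactly 8 rows; each row shifts and turns the commanded pose from where the row before left it, along the tool's axes as they then stand; what a row does not reach is not made up. A row lasts 1/12 s, in which the tool goes at most 41.7 mm and 7.16 degrees, less where a joint would pass 70% of its speed; a pose out of reach is approached as far as the arm can. A call is refused whole if a number of a shift passes 0.0417 or a number of a turn 0.125, either way. A call with a gripper value outside its range is refused whole. The fingers move at their own pace and stop on an object; FORCE is the grip in N (left out, the last holds). Time passes only in rows, so rows that do not move let the fingers close, or fill a call up. It gives the time, the measured TCP pose, the force and the opening at its end, in the units of the state.
- arm.get_obs(): the state, without advancing time (a new reading comes with each control period).
- optics.get_image(name): name is "scene" or "top"; returns a dict with "color" (384x512x3 uint8, red, green, blue), "z_map" (384x512 float32, m along the optical axis (not along the pixel's ray), 0 where there is no reading), "fx", "fy", "cx", "cy" (pixels), "k1" (the pictures are not rectified: a ray, as slopes to the right and down, at radius r is drawn at 1 + k1 r^2 times it, then the intrinsics apply), "R" (3x3) and "t" (3): a world point X has camera coordinates R X + t. Camera axes: x right, y down, z forward; pixel columns grow to the right and rows downward; lengths in m; the calibration is good to about 2 mm. A picture is of the moment at which its call begins.
- hand_in(): hands the job in, once; it reports no verdict.
The state is a dict: "t": time; "qpos": joint angles; "dq": joint speeds; "joint_torque": joint torques, N m; "tcp_pos": TCP position; "orientation": TCP orientation; "ft_force": force on the tool from outside, world axes, zero at the start; "moment": the same for the moment, N m; "finger_gap": finger opening in m.
Only numpy, scipy, OpenCV 4.12 (cv2) and the standard library are available. Lean on these libraries where they do the work, as an engineer would, in place of code of your own. Each camera call takes 0.05 s, during which the arm holds its last target. There are 200 camera calls.

TASK

The jig plate with the V block should stand firm on its four rests, but one corner rocks. Press down on its ears with a closed fingertip, one after another, to find the corner that gives, then let go and press the brass shim tab beside that ear down flat so that it takes up the gap. Leave the other three tabs up and the bystanders alone, do not grasp, lift or shift the plate, and finish clear of everything.

Things in the scene. Friction and masses are not known exactly. Their poses are not given: they have to be found in the camera images.
- base: fixed grey steel sub-plate, 222x156x10 mm; origin on its underside (the worktop), midway between the four rests; x points to the right (the robot's -y), away from where the shim tabs point, y away from the robot, z up. Its place varies, turned by up to 9 degrees. Four dark steel rests stand on it at (+-55, +-56) mm; six 8 mm dowels locate the jig plate with 1.5 mm play.
- plate: loose aluminium jig plate, 10 mm thick, 1.2 to 1.7 kg: a web 146x48 mm along x with four corner ears 36 mm long that reach out to y = +-70 mm, and a steel V block (42x45x38 mm) screwed to its middle. Origin in the middle of its underside, 26 mm above the worktop, axes as the sub-plate's. Each ear lies on a rest with a hard seat and a weak spring plunger.
- vee: the steel V block screwed to the middle of the jig plate's top, 42x45x38 mm, its top 74 mm above the worktop; part of the plate. Origin in the middle of its underside.
- corner_lf (a point): middle of the top of the left far ear, over its rest (round spot-face, 22 mm): press here. 36 mm above the worktop when level. Three ears sit on their hard seats and give less than 0.7 mm; under the fourth, a different one each run, the hidden seat is 3.5 mm low: a push of 4 to 6 N rocks that ear down 3.5 mm and it springs back when let go.
- corner_ln (a point): middle of the top of the left near ear, over its rest (round spot-face, 22 mm): press here. 36 mm above the worktop when level. Three ears sit on their hard seats and give less than 0.7 mm; under the fourth, a different one each run, the hidden seat is 3.5 mm low: a push of 4 to 6 N rocks that ear down 3.5 mm and it springs back when let go.
- corner_rf (a point): middle of the top of the right far ear, over its rest (round spot-face, 22 mm): press here. 36 mm above the worktop when level. Three ears sit on their hard seats and give less than 0.7 mm; under the fourth, a different one each run, the hidden seat is 3.5 mm low: a push of 4 to 6 N rocks that ear down 3.5 mm and it springs back when let go.
- corner_rn (a point): middle of the top of the right near ear, over its rest (round spot-face, 22 mm): press here. 36 mm above the worktop when level. Three ears sit on their hard seats and give less than 0.7 mm; under the fourth, a different one each run, the hidden seat is 3.5 mm low: a push of 4 to 6 N rocks that ear down 3.5 mm and it springs back when let go.
- tab_lf (a point): fixed point: middle of the top of the left far shim's round brass tab (20 mm across, 3 mm thick) once flat; 24 mm above the worktop, 55 mm to the left of the ear's middle (the sub-plate's -x). Pivot 32 mm to the right of it, 4 mm lower. It starts raised: the tab's middle about 14 mm higher, 5 mm further right. Stiff pivot: moves under about 5 N, stays where it is left.
- tab_ln (a point): fixed point: middle of the top of the left near shim's round brass tab (20 mm across, 3 mm thick) once flat; 24 mm above the worktop, 55 mm to the left of the ear's middle (the sub-plate's -x). Pivot 32 mm to the right of it, 4 mm lower. It starts raised: the tab's middle about 14 mm higher, 5 mm further right. Stiff pivot: moves under about 5 N, stays where it is left.
- tab_rf (a point): fixed point: middle of the top of the right far shim's round brass tab (20 mm across, 3 mm thick) once flat; 24 mm above the worktop, 55 mm to the left of the ear's middle (the sub-plate's -x). Pivot 32 mm to the right of it, 4 mm lower. It starts raised: the tab's middle about 14 mm higher, 5 mm further right. Stiff pivot: moves under about 5 N, stays where it is left.
- tab_rn (a point): fixed point: middle of the top of the right near shim's round brass tab (20 mm across, 3 mm thick) once flat; 24 mm above the worktop, 55 mm to the left of the ear's middle (the sub-plate's -x). Pivot 32 mm to the right of it, 4 mm lower. It starts raised: the tab's middle about 14 mm higher, 5 mm further right. Stiff pivot: moves under about 5 N, stays where it is left.
- shim_a (a joint): tilt of one of the four shims (rad): 0 = tab fully flat, larger = raised; starts at 0.42 to 0.52. Which corner it stands at changes from run to run. Pressing the tab flat lifts the shim's nose, under the ear, to 3.5 mm above that rest's own seat: it just fills the gap at the low rest, but would jack up an ear that already sits on its seat.
- shim_b (a joint): tilt of one of the four shims (rad): 0 = tab fully flat, larger = raised; starts at 0.42 to 0.52. Which corner it stands at changes from run to run. Pressing the tab flat lifts the shim's nose, under the ear, to 3.5 mm above that rest's own seat: it just fills the gap at the low rest, but would jack up an ear that already sits on its seat.
- shim_c (a joint): tilt of one of the four shims (rad): 0 = tab fully flat, larger = raised; starts at 0.42 to 0.52. Which corner it stands at changes from run to run. Pressing the tab flat lifts the shim's nose, under the ear, to 3.5 mm above that rest's own seat: it just fills the gap at the low rest, but would jack up an ear that already sits on its seat.
- shim_d (a joint): tilt of one of the four shims (rad): 0 = tab fully flat, larger = raised; starts at 0.42 to 0.52. Which corner it stands at changes from run to run. Pressing the tab flat lifts the shim's nose, under the ear, to 3.5 mm above that rest's own seat: it just fills the gap at the low rest, but would jack up an ear that already sits on its seat.
- nut: bystander, to be left alone: a bright hexagon nut, 24x28x13 mm, lying on the sub-plate between the two left shim tabs
- collet: bystander, to be left alone: a steel collet, 26 mm across and 31 mm high, standing to the left of the sub-plate
- long_stud: bystander, to be left alone: a dark threaded stud, 10x90 mm, lying behind the sub-plate
- punch: bystander, to be left alone: a centre punch, 12x108x12 mm, lying in front of the robot on the left of the mill's handwheel
- tool_vice: bystander, to be left alone: a small ground vice, 58x139x40 mm, to the left
- marker: bystander, to be left alone: a red and white paint marker, 14x124x16 mm, to the left
- wheel_hub_2: bystander, to be left alone: a turned aluminium wheel, 52 mm across and 19 mm high, to the left

How it is judged:
On the way, in this order (a step that is already met when the one before it is completed fails the run):
1. the low ear has been rocked down by more than 2 mm under a finger (((z of corner_lf in the frame of base below 0.034 m and contact force between the fingers and plate above 1 N) or (z of corner_ln in the frame of base below 0.034 m and contact force between the fingers and plate above 1 N) or (z of corner_rf in the frame of base below 0.034 m and contact force between the fingers and plate above 1 N) or (z of corner_rn in the frame of base below 0.034 m and contact force between the fingers and plate above 1 N))), for 0.1 s.
2. exactly one shim lies flat and the plate lies level (((value of joint shim_a below 0.08 rad and value of joint each of shim_b, shim_c, shim_d above 0.3 rad) or (value of joint shim_b below 0.08 rad and value of joint each of shim_a, shim_c, shim_d above 0.3 rad) or (value of joint shim_c below 0.08 rad and value of joint each of shim_a, shim_b, shim_d above 0.3 rad) or (value of joint shim_d below 0.08 rad and value of joint each of shim_a, shim_b, shim_c above 0.3 rad)) and z of corner_lf in the frame of base between 0.0345 and 0.0375 m and z of corner_ln in the frame of base between 0.0345 and 0.0375 m and z of corner_rf in the frame of base between 0.0345 and 0.0375 m and z of corner_rn in the frame of base between 0.0345 and 0.0375 m), for 0.2 s.
At the end, for the whole second after the job is handed in: Exactly one shim tab lies flat (within 0.08 rad), the other three still stand above 0.3 rad, and all four ears lie level, their tops 36 mm above the worktop within 1.5 mm, the plate at rest. A shim pressed at a wrong corner jacks that ear about 3.5 mm up (all of step 2 and linear speed of plate below 0.01 m/s and angular speed of plate below 0.05 rad/s); the robot touches nothing.
It fails at once if the plate is lifted (z of plate in the frame of base above 0.032 m).
It fails at once if the plate is shoved out of its dowels (horizontal distance between plate and base above 0.008 m).
It fails at once if a bystander is moved by more than 20 mm (distance of any of nut, collet, long_stud, punch, tool_vice, marker, wheel_hub_2 from where it was at the start of the episode above 0.02 m).
It also fails if it takes over 51 s, if anything falls off the work surface, if the arm or the gripper's body presses on something with over 40 N, if the wrist force passes 120 N, or if a joint passes its speed limit or range.

## Working session

There is one attempt and no reset: what is moved stays moved. The work goes in short steps, Python scripts to look and compute and a shell command to move; the robot and the scene stay as the last step left them, time stands still between calls to the robot, and variables do not carry over. Pictures are saved under pics/ and viewed, about 8 in all and at most 12, crops included, and the job is handed in when it is done.

```bash
ls; mkdir -p pics; python3 - <<'E'
from plant import arm, optics
import cv2,numpy as np
o=arm.get_obs(); print({k:np.round(v,4).tolist() for k,v in o.items()}, arm.pinch_z)
for n in("top","scene"):
    d=optics.get_image(n); np.save(f"pics/{n}0.npy",d,allow_pickle=True)
    cv2.imwrite(f"pics/{n}0.png",cv2.resize(d["color"][:,:,::-1],(800,600),interpolation=cv2.INTER_CUBIC))
    print(n,{k:np.round(d[k],4).tolist() for k in d if k not in("color","z_map")})
E
```

```text
pics
{'t': 0.0, 'qpos': [0.9346, 0.3134, 1.4985, 0.0, 1.331, -0.2234], 'dq': [-0.0013, 0.0007, 0.0008, 0.0013, -0.0016, -0.001], 'joint_torque': [0.0005, -41.2259, -25.9747, -0.0002, 0.004, -0.0], 'tcp_pos': [0.2105, 0.4807, 0.2307], 'orientation': [[-0.0008, 0.4012, 0.916], [-0.001, 0.916, -0.4012], [-1.0, -0.0012, -0.0003]], 'ft_force': [-0.2738, 0.276, 0.9962], 'moment': [-0.0018, 0.0196, 0.0179], 'finger_gap': 0.0853} -0.0187
top {'fx': 425.1151, 'fy': 425.1151, 'cx': 258.3678, 'cy': 190.1889, 'k1': -0.0386, 'R': [[-0.0124, -0.9999, 0.0093], [-0.99, 0.0109, -0.141], [0.1409, -0.011, -0.99]], 't': [0.0019, 0.5136, 0.9646]}
scene {'fx': 400.8979, 'fy': 400.8979, 'cx': 252.8547, 'cy': 190.7565, 'k1': -0.0728, 'R': [[0.4525, -0.8918, -0.0004], [-0.5225, -0.2648, -0.8105], [0.7227, 0.367, -0.5858]], 't': [-0.247, 0.3213, 0.7799]}
```

View pics/top0.png

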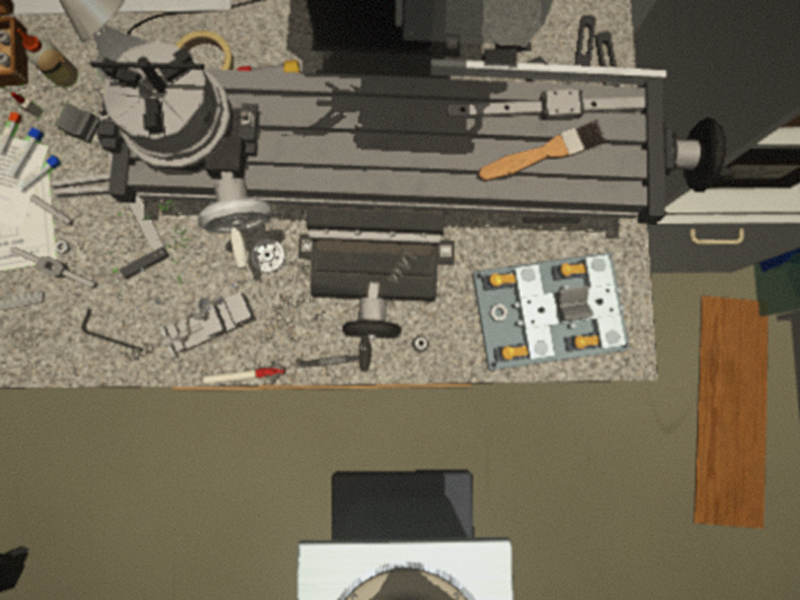

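View pics/scene0.png

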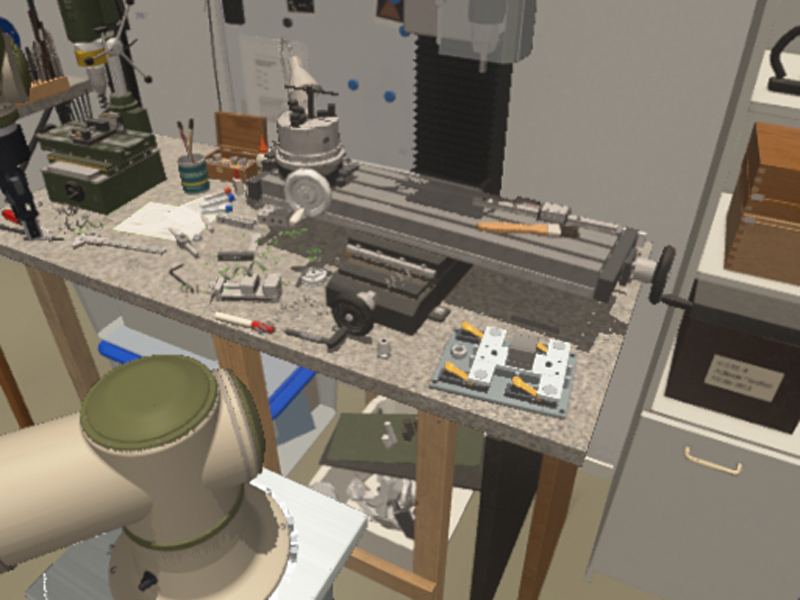

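Top view (800x600): sub-plate spans about (475,270)–(628,368), with brass tabs at (497,280), (570,269), (510,353) and (583,342). The plate is white with the dark V block at (573,303), and the nut is at (499,312). Next I'll measure these.

```bash
cat > h.py <<'E'
import numpy as np,cv2
from plant import arm, optics
def ray(d,uv,h):
    K=np.array([[d["fx"],0,d["cx"]],[0,d["fy"],d["cy"]],[0,0,1]])
    m=cv2.undistortPoints(np.float64(uv).reshape(-1,1,2),K,np.array([d["k1"],0,0,0.])).reshape(-1,2)
    R,t=np.array(d["R"]),np.array(d["t"]); c=-R.T@t
    w=np.c_[m,np.ones(len(m))]@R
    return c+w*((h-c[2])/w[:,2])[:,None]
def cloud(d):
    v,u=np.mgrid[:384,:512]; z=d["z_map"]
    K=np.array([[d["fx"],0,d["cx"]],[0,d["fy"],d["cy"]],[0,0,1]])
    m=cv2.undistortPoints(np.float64(np.dstack([u,v])).reshape(-1,1,2),K,np.array([d["k1"],0,0,0.])).reshape(384,512,2)
    P=np.dstack([m*z[...,None],z])-np.array(d["t"])
    return P@np.array(d["R"])
E
python3 - <<'E'
from h import *
for n in("top","scene"):
    d=np.load(f"pics/{n}0.npy",allow_pickle=True).item(); P=cloud(d); c=d["color"]
    roi=np.zeros((384,512),bool)
    roi[160:245,295:415]=1 if n=="top" else 0
    if n=="scene": roi[200:270,270:375]=1
    hsv=cv2.cvtColor(c,cv2.COLOR_RGB2HSV)
    b=(roi&(hsv[...,1]>130)&(hsv[...,0]>8)&(hsv[...,0]<32)&(hsv[...,2]>100)).astype(np.uint8)
    N,l,s,ce=cv2.connectedComponentsWithStats(b)
    for i in range(1,N):
        if s[i,4]>15: print(n,"brass",s[i],np.round(ce[i],1),np.round(np.median(P[l==i],0),3), np.round(ray(d,ce[i],.035),3))
    w=(roi&(hsv[...,1]<40)&(hsv[...,2]>190)&(abs(P[...,2]-.036)<.012)).astype(np.uint8)
    k=P[w>0]; print("white",w.sum(),k.mean(0).round(4),np.percentile(k[:,2],[10,50,90]))
    uv=np.argwhere(w)[:,::-1]; X=ray(d,uv,.036)[:,:2].astype(np.float32); r=cv2.minAreaRect(X*1000);print("rect",r)
    # vee
    vv=roi&(P[...,2]>.055); print("vee",vv.sum(),P[vv].mean(0).round(4),P[vv].max(0))
    cv2.imwrite(f"pics/{n}m.png",w*255)
# obstacles heights along the path, from top cam
d=np.load("pics/top0.npy",allow_pickle=True).item(); P=cloud(d)
for y0 in np.arange(-.4,.5,.1):
    print(round(y0,1),[round(float(P[(P[...,0]>x0)&(P[...,0]<x0+.1)&(P[...,1]>y0)&(P[...,1]<y0+.1)][:,2].max(initial=-9)),2) for x0 in (.2,.3,.4,.5,.6)])
c=d["color"][150:250,285:425,::-1]; cv2.imwrite("pics/crop1.png",cv2.resize(c,(784,560),interpolation=cv2.INTER_CUBIC))
E
```

```text
top brass [359 169  16   8  94] [366.2 171.9] [ 0.555 -0.262  0.033] [[ 0.555 -0.262  0.035]]
top brass [313 175  17   8  96] [320.6 178.4] [ 0.541 -0.151  0.034] [[ 0.54  -0.152  0.035]]
top brass [368 215  15   8  93] [374.7 217.9] [ 0.445 -0.275  0.034] [[ 0.445 -0.277  0.035]]
top brass [321 222  17   8 100] [328.4 224.9] [ 0.43  -0.166  0.033] [[ 0.43  -0.167  0.035]]
white 1666 [ 0.4951 -0.2507  0.0362] [0.03384097 0.03623544 0.0384604 ]
rect ((494.83819580078125, -232.95947265625), (139.19532775878906, 187.68788146972656), 7.779390811920166)
vee 414 [ 0.4859 -0.229   0.158 ] [0.52173816 0.0068248  1.02735189]
scene brass [296 206  13  10  55] [301.6 210.7] [ 0.538 -0.153  0.032] [[ 0.535 -0.154  0.035]]
scene brass [344 219   6   6  23] [346.4 221.9] [ 0.555 -0.276  0.026] [[ 0.544 -0.277  0.035]]
scene brass [285 232  14  11  69] [291.1 237. ] [ 0.428 -0.167  0.032] [[ 0.425 -0.169  0.035]]
scene brass [328 241  15  12  74] [334.6 246.5] [ 0.442 -0.277  0.034] [[ 0.44  -0.278  0.035]]
white 1100 [ 0.4935 -0.2585  0.0359] [0.0343077  0.03586203 0.03740405]
rect ((496.58258056640625, -256.0892028808594), (140.18128967285156, 158.76214599609375), 7.529783248901367)
vee 320 [ 0.4265 -0.2702  0.1242] [ 0.52445098 -0.23201991  0.71713898]
-0.4 [-0.78, 0.01, 0.04, 0.04, 0.17]
-0.3 [-0.79, 0.0, 0.08, 0.08, 0.18]
-0.2 [-0.79, 0.01, 0.04, 0.05, 0.52]
-0.1 [-0.79, 0.01, 0.04, 0.11, 0.52]
-0.0 [-0.79, 1.03, 0.09, 0.1, 0.17]
0.1 [-0.79, 0.02, 0.02, 0.23, 0.23]
0.2 [-0.78, 0.02, 0.06, 0.24, 0.3]
0.3 [-0.79, 0.02, 0.07, 0.05, 0.28]
0.4 [0.3, 0.01, 0.02, 0.02, 0.02]
```

View pics/crop1.png

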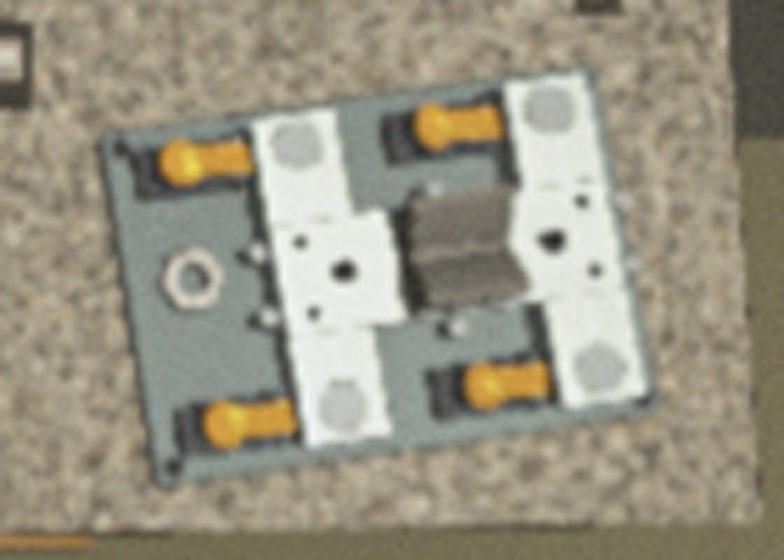

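```bash
python3 - <<'E'
from h import *
d=np.load("pics/top0.npy",allow_pickle=True).item()
o=np.array([285,150]); f=lambda a:(np.array(a)+.5)/5.6-.5+o
cn=["lf","ln","rf","rn"]
C=ray(d,f([(298,146),(344,406),(549,109),(600,368)]),.036)
T=ray(d,f([(187,160),(230,424),(437,126),(490,387)]),.038)
m=C.mean(0)[:2]; ex=(C[2]+C[3]-C[0]-C[1])[:2]/2; ey=(C[0]+C[2]-C[1]-C[3])[:2]/2
print("size",np.linalg.norm(ex),np.linalg.norm(ey),"yaw x",np.degrees(np.arctan2(ex[1],ex[0])),"y",np.degrees(np.arctan2(ey[1],ey[0])))
a=np.arctan2(ey[1],ey[0])-np.pi/2; b=np.arctan2(ex[1],ex[0]); a=(a+b)/2
X=np.array([np.cos(a),np.sin(a)]);Y=np.array([-X[1],X[0]])
print("centre",m,"a",np.degrees(a),X,Y)
for n,c,t,s in zip(cn,C,T,[(-1,1),(-1,-1),(1,1),(1,-1)]):
    fit=m+X*.055*s[0]+Y*.056*s[1]
    print(n,"seen",c[:2].round(4),"fit",fit.round(4),"tabseen",t[:2].round(4),"raised exp",(fit-X*.050).round(4),"flat",(fit-X*.055).round(4))
E
```

```text
size 0.10950106050694347 0.111670983029097 yaw x -82.27487631672513 y 7.91307582369307
centre [ 0.49859101 -0.25500783] a -82.18090024651603 [ 0.13604583 -0.99070254] [0.99070254 0.13604583]
lf seen [ 0.5464 -0.1932] fit [ 0.5466 -0.1929] tabseen [ 0.5406 -0.1455] raised exp [ 0.5398 -0.1434] flat [ 0.5391 -0.1384]
ln seen [ 0.436  -0.2083] fit [ 0.4356 -0.2081] tabseen [ 0.429  -0.1599] raised exp [ 0.4288 -0.1586] flat [ 0.4281 -0.1536]
rf seen [ 0.5614 -0.3014] fit [ 0.5616 -0.3019] tabseen [ 0.5541 -0.2524] raised exp [ 0.5548 -0.2523] flat [ 0.5541 -0.2474]
rn seen [ 0.4505 -0.3171] fit [ 0.4506 -0.3171] tabseen [ 0.443  -0.2696] raised exp [ 0.4438 -0.2676] flat [ 0.4431 -0.2626]
```

```bash
python3 -m pendant '[{"hand":0,"slide":[0,0,0],"dr":[0.125,0,0]},{"hand":0,"slide":[0,0,0],"dr":[0.125,0,0]},{"hand":0,"slide":[0,0,0],"dr":[0.125,0,0]},{"hand":0,"slide":[0,0,0],"dr":[0.125,0,0]},{"hand":0,"slide":[0,0,0],"dr":[0.125,0,0]},{"hand":0,"slide":[0,0,0],"dr":[0.125,0,0]},{"hand":0,"slide":[0,0,0],"dr":[0.125,0,0]},{"hand":0,"slide":[0,0,0],"dr":[0.125,0,0]}]' 20
python3 - <<'E'
from h import *
o=arm.get_obs(); print(o["t"],o["tcp_pos"],o["orientation"].round(3),o["qpos"].round(2),o["finger_gap"])
R=o["orientation"]
print("to above ln (tool axes):",R.T@(np.array([.4356,-.2081,.12])-o["tcp_pos"]))
d=np.load("pics/top0.npy",allow_pickle=True).item(); P=cloud(d)
q=P[(P[...,2]>.2)&(P[...,1]<.1)&(P[...,1]>-.4)&(P[...,0]<.75)&(P[...,0]>.35)]; print(len(q),q.min(0),q.max(0))
E
```

```text
t: 0.77
tcp_pos: [0.2105, 0.4808, 0.2309]
orientation: [[-0.0, 0.989, 0.151], [-0.001, 0.151, -0.989], [-1.0, -0.001, 0.001]]
ft_force: [0.3, 0.1, 0.3]
finger_gap: -0.0001
0.7667 [0.21053963 0.4807592  0.23094458] [[-0.     0.989  0.151]
 [-0.001  0.151 -0.989]
 [-1.    -0.001  0.001]] [ 0.93  0.31  1.5  -0.    1.33  0.78] -5.982751080485616e-05
to above ln (tool axes): [0.11129176 0.11836817 0.71490628]
3316 [ 0.37261729 -0.13520956  0.44462146] [0.71679796 0.0068248  1.02735189]
```

```bash
python3 - <<'E'
from h import *
d=np.load("pics/top0.npy",allow_pickle=True).item(); P=cloud(d)
for y0 in np.arange(-.4,.5,.1):
    print(round(y0,1),[(lambda q:(len(q),q[:,2].min().round(2),q[:,2].max().round(2)) if len(q) else 0)(P[(P[...,0]>x0)&(P[...,0]<=x0+.05)&(P[...,1]>y0)&(P[...,1]<y0+.1)&(P[...,2]>.15)]) for x0 in np.arange(.3,.75,.05)])
q=(P[...,2]>.3)&(P[...,0]<.6)&(P[...,0]>.3);print(np.argwhere(q)[:5],P[q][:5])
E
```

```text
-0.4 [0, 0, 0, 0, 0, 0, (468, np.float64(0.15), np.float64(0.17)), (738, np.float64(0.15), np.float64(0.17)), (709, np.float64(0.15), np.float64(0.17))]
-0.3 [0, 0, 0, 0, 0, 0, (648, np.float64(0.15), np.float64(0.17)), (925, np.float64(0.15), np.float64(0.18)), (1009, np.float64(0.15), np.float64(0.19))]
-0.2 [0, 0, 0, 0, 0, 0, (567, np.float64(0.15), np.float64(0.17)), (1359, np.float64(0.15), np.float64(0.52)), (1094, np.float64(0.15), np.float64(0.51))]
-0.1 [0, 0, 0, 0, 0, 0, (456, np.float64(0.15), np.float64(0.17)), (2677, np.float64(0.15), np.float64(0.52)), (1086, np.float64(0.15), np.float64(0.51))]
-0.0 [0, (777, np.float64(1.03), np.float64(1.03)), 0, 0, 0, 0, (358, np.float64(0.15), np.float64(0.17)), (886, np.float64(0.15), np.float64(0.17)), (935, np.float64(0.15), np.float64(0.5))]
0.1 [0, 0, 0, 0, 0, (63, np.float64(0.15), np.float64(0.23)), (444, np.float64(0.15), np.float64(0.23)), (897, np.float64(0.15), np.float64(0.18)), (963, np.float64(0.15), np.float64(0.21))]
0.2 [0, 0, 0, 0, (36, np.float64(0.15), np.float64(0.16)), (605, np.float64(0.15), np.float64(0.24)), (421, np.float64(0.15), np.float64(0.24)), (2064, np.float64(0.15), np.float64(0.3)), (1881, np.float64(0.17), np.float64(0.35))]
0.3 [0, 0, 0, 0, 0, 0, (43, np.float64(0.15), np.float64(0.16)), (1257, np.float64(0.15), np.float64(0.28)), (1241, np.float64(0.15), np.float64(0.34))]
0.4 [0, 0, 0, 0, 0, 0, 0, 0, (40, np.float64(0.15), np.float64(0.19))]
[[  2  45]
 [  2 192]
 [  2 464]
 [  3 143]
 [  4  22]] [[0.37261729 0.0068248  1.02735189]
 [0.37261729 0.0068248  1.02735189]
 [0.37261729 0.0068248  1.02735189]
 [0.37261729 0.0068248  1.02735189]
 [0.37261729 0.0068248  1.02735189]]
```

```bash
python3 -m pendant '[{"hand":0,"slide":[0,0.007,0.02],"dr":[0,0,0]},{"hand":0,"slide":[0,0.007,0.04],"dr":[0,0,0]},{"hand":0,"slide":[0,0.007,0.04],"dr":[0,0,0]},{"hand":0,"slide":[0,0.007,0.04],"dr":[0,0,0]},{"hand":0,"slide":[0,0.007,0.04],"dr":[0,0,0]},{"hand":0,"slide":[0,0.007,0.04],"dr":[0,0,0]},{"hand":0,"slide":[0,0.007,0.04],"dr":[0,0,0]},{"hand":0,"slide":[0,0.007,0.04],"dr":[0,0,0]}]'
python3 -m pendant '[{"hand":0,"slide":[0,0.007,0.04],"dr":[0,0,0]},{"hand":0,"slide":[0,0.007,0.04],"dr":[0,0,0]},{"hand":0,"slide":[0,0.007,0.04],"dr":[0,0,0]},{"hand":0,"slide":[0,0.007,0.04],"dr":[0,0,0]},{"hand":0,"slide":[0,0.007,0.04],"dr":[0,0,0]},{"hand":0,"slide":[0,0.007,0.04],"dr":[0,0,0]},{"hand":0,"slide":[0,0.007,0.04],"dr":[0,0,0]},{"hand":0,"slide":[0,0.007,0.04],"dr":[0,0,0]}]'
cat > go.py <<'E'
import sys
from h import *
o=arm.get_obs(); R=o["orientation"]
print(o["t"],o["tcp_pos"].round(4),"F",o["ft_force"].round(2))
print("tool shift mm:",(1000*R.T@(np.array(list(map(float,sys.argv[1:4])))-o["tcp_pos"])).round(1))
E
python3 go.py .4356 -.2081 .06
```

```text
t: 1.43
tcp_pos: [0.313, 0.1917, 0.2312]
orientation: [[0.0, 0.987, 0.158], [-0.0, 0.158, -0.987], [-1.0, 0.0, 0.0]]
ft_force: [1.8, 0.7, 0.3]
finger_gap: 0.0
t: 2.1
tcp_pos: [0.4188, -0.1159, 0.2312]
orientation: [[-0.0, 0.988, 0.157], [0.0, 0.157, -0.988], [-1.0, -0.0, -0.0]]
ft_force: [0.4, 0.6, 0.6]
finger_gap: 0.0003
2.1 [ 0.4188 -0.1159  0.2312] F [0.37 0.57 0.6 ]
tool shift mm: [171.1   2.1  93.7]
```

```bash
python3 -m pendant '[{"hand":0,"slide":[0.02,0.001,0.03],"dr":[0,0,0]},{"hand":0,"slide":[0.03,0.001,0.032],"dr":[0,0,0]},{"hand":0,"slide":[0.03,0,0.032],"dr":[0,0,0]},{"hand":0,"slide":[0.035,0,0],"dr":[0,0,0]},{"hand":0,"slide":[0.035,0,0],"dr":[0,0,0]},{"hand":0,"slide":[0.02,0,0],"dr":[0,0,0]},{"hand":0,"slide":[0,0,0],"dr":[0,0,0]},{"hand":0,"slide":[0,0,0],"dr":[0,0,0]}]'
python3 go.py .4356 -.2081 .036
```

```text
t: 2.77
tcp_pos: [0.4348, -0.2029, 0.0642]
orientation: [[-0.001, 0.988, 0.157], [0.001, 0.157, -0.988], [-1.0, -0.001, -0.001]]
ft_force: [0.1, -0.0, 0.1]
finger_gap: -0.0
2.7667 [ 0.4348 -0.2029  0.0642] F [ 0.13 -0.03  0.11]
tool shift mm: [28.2  0.   5.3]
```

```bash
python3 -m pendant '[{"hand":0,"slide":[0.008,0,0.005],"dr":[0,0,0]},{"hand":0,"slide":[0.009,0,0],"dr":[0,0,0]},{"hand":0,"slide":[0.008,0,0],"dr":[0,0,0]},{"hand":0,"slide":[0.001,0,0],"dr":[0,0,0]},{"hand":0,"slide":[0.001,0,0],"dr":[0,0,0]},{"hand":0,"slide":[0.001,0,0],"dr":[0,0,0]},{"hand":0,"slide":[0.0,0,0],"dr":[0,0,0]},{"hand":0,"slide":[0,0,0],"dr":[0,0,0]}]'
python3 go.py .4356 -.2081 .036
```

```text
t: 3.43
tcp_pos: [0.4359, -0.2081, 0.0366]
orientation: [[0.0, 0.988, 0.157], [-0.0, 0.157, -0.988], [-1.0, 0.0, 0.0]]
ft_force: [0.3, 1.1, 0.1]
finger_gap: 0.0001
3.4333 [ 0.4359 -0.2081  0.0366] F [0.35 1.09 0.09]
tool shift mm: [ 0.6 -0.3 -0. ]
```

```bash
python3 -m pendant '[{"hand":0,"slide":[0.0005,0,0],"dr":[0,0,0]},{"hand":0,"slide":[0.0005,0,0],"dr":[0,0,0]},{"hand":0,"slide":[0.0005,0,0],"dr":[0,0,0]},{"hand":0,"slide":[0,0,0],"dr":[0,0,0]},{"hand":0,"slide":[0,0,0],"dr":[0,0,0]},{"hand":0,"slide":[0,0,0],"dr":[0,0,0]},{"hand":0,"slide":[0,0,0],"dr":[0,0,0]},{"hand":0,"slide":[0,0,0],"dr":[0,0,0]}]'
python3 go.py .4356 -.2081 .036
```

```text
t: 4.1
tcp_pos: [0.436, -0.2081, 0.0359]
orientation: [[0.001, 0.988, 0.158], [-0.001, 0.158, -0.988], [-1.0, 0.0, 0.001]]
ft_force: [-4.3, 3.3, 13.4]
finger_gap: -0.0
4.1 [ 0.436  -0.2081  0.0359] F [-4.28  3.27 13.41]
tool shift mm: [-0.1 -0.4 -0.1]
```

ln is solid: 13 N and no give. Next is lf.

```bash
python3 -m pendant '[{"hand":0,"slide":[-0.025,0,0],"dr":[0,0,0]},{"hand":0,"slide":[0,0.03,0.0025],"dr":[0,0,0]},{"hand":0,"slide":[0,0.04,0],"dr":[0,0,0]},{"hand":0,"slide":[0,0.03,0],"dr":[0,0,0]},{"hand":0,"slide":[0,0.012,0],"dr":[0,0,0]},{"hand":0,"slide":[0,0,0],"dr":[0,0,0]},{"hand":0,"slide":[0.01,0,0],"dr":[0,0,0]},{"hand":0,"slide":[0.01,0,0],"dr":[0,0,0]}]'
python3 go.py .5466 -.1929 .036
```

```text
t: 4.77
tcp_pos: [0.546, -0.193, 0.0391]
orientation: [[-0.0, 0.988, 0.157], [-0.0, 0.157, -0.988], [-1.0, -0.0, 0.0]]
ft_force: [0.2, -0.3, 0.0]
finger_gap: 0.0
4.7667 [ 0.546  -0.193   0.0391] F [ 0.2  -0.32  0.05]
tool shift mm: [ 3.1  0.6 -0. ]
```

```bash
python3 -m pendant '[{"hand":0,"slide":[0.001,0,0],"dr":[0,0,0]},{"hand":0,"slide":[0.001,0,0],"dr":[0,0,0]},{"hand":0,"slide":[0.001,0,0],"dr":[0,0,0]},{"hand":0,"slide":[0.0005,0,0],"dr":[0,0,0]},{"hand":0,"slide":[0.0005,0,0],"dr":[0,0,0]},{"hand":0,"slide":[0,0,0],"dr":[0,0,0]},{"hand":0,"slide":[0,0,0],"dr":[0,0,0]},{"hand":0,"slide":[0,0,0],"dr":[0,0,0]}]'
python3 go.py .5466 -.1929 .036
```

```text
t: 5.43
tcp_pos: [0.5468, -0.193, 0.0361]
orientation: [[0.0, 0.988, 0.157], [-0.0, 0.157, -0.988], [-1.0, 0.0, 0.0]]
ft_force: [-1.5, -0.1, 1.6]
finger_gap: -0.0002
5.4333 [ 0.5468 -0.193   0.0361] F [-1.46 -0.11  1.64]
tool shift mm: [ 0.1 -0.2 -0.2]
```

```bash
python3 -m pendant '[{"hand":0,"slide":[0.0005,0,0],"dr":[0,0,0]},{"hand":0,"slide":[0.0005,0,0],"dr":[0,0,0]},{"hand":0,"slide":[0,0,0],"dr":[0,0,0]},{"hand":0,"slide":[0,0,0],"dr":[0,0,0]},{"hand":0,"slide":[0,0,0],"dr":[0,0,0]},{"hand":0,"slide":[0,0,0],"dr":[0,0,0]},{"hand":0,"slide":[0,0,0],"dr":[0,0,0]},{"hand":0,"slide":[0,0,0],"dr":[0,0,0]}]'
python3 go.py .5466 -.1929 .036
```

```text
t: 6.1
tcp_pos: [0.5469, -0.193, 0.036]
orientation: [[0.0, 0.988, 0.158], [-0.001, 0.158, -0.988], [-1.0, 0.0, 0.001]]
ft_force: [-4.5, 1.2, 11.6]
finger_gap: 0.0001
6.1 [ 0.5469 -0.193   0.036 ] F [-4.54  1.21 11.6 ]
tool shift mm: [-0.  -0.3 -0.2]
```

lf is solid too. Next is rf.

```bash
python3 -m pendant '[{"hand":0,"slide":[-0.025,0,0],"dr":[0,0,0]},{"hand":0,"slide":[0,-0.0025,0.03],"dr":[0,0,0]},{"hand":0,"slide":[0,0,0.035],"dr":[0,0,0]},{"hand":0,"slide":[0,0,0.03],"dr":[0,0,0]},{"hand":0,"slide":[0,0,0.015],"dr":[0,0,0]},{"hand":0,"slide":[0,0,0],"dr":[0,0,0]},{"hand":0,"slide":[0.01,0,0],"dr":[0,0,0]},{"hand":0,"slide":[0.01,0,0],"dr":[0,0,0]}]'
python3 go.py .5616 -.3019 .036
python3 -m pendant '[{"hand":0,"slide":[0.001,0,0],"dr":[0,0,0]},{"hand":0,"slide":[0.001,0,0],"dr":[0,0,0]},{"hand":0,"slide":[0.001,0,0],"dr":[0,0,0]},{"hand":0,"slide":[0.001,0,0],"dr":[0,0,0]},{"hand":0,"slide":[0.0005,0,0],"dr":[0,0,0]},{"hand":0,"slide":[0.0005,0,0],"dr":[0,0,0]},{"hand":0,"slide":[0,0,0],"dr":[0,0,0]},{"hand":0,"slide":[0,0,0],"dr":[0,0,0]}]'
python3 go.py .5616 -.3019 .036
```

```text
t: 6.77
tcp_pos: [0.5585, -0.3023, 0.0389]
orientation: [[-0.007, 0.988, 0.156], [0.002, 0.156, -0.988], [-1.0, -0.006, -0.003]]
ft_force: [-20.6, -0.8, 2.0]
finger_gap: -0.0
6.7667 [ 0.5585 -0.3023  0.0389] F [-20.65  -0.79   1.95]
tool shift mm: [2.9 3.2 0.1]
t: 7.43
tcp_pos: [0.5585, -0.3015, 0.0359]
orientation: [[-0.007, 0.988, 0.156], [0.003, 0.156, -0.988], [-1.0, -0.007, -0.004]]
ft_force: [-27.2, 4.9, 20.0]
finger_gap: -0.0002
7.4333 [ 0.5585 -0.3015  0.0359] F [-27.24   4.92  20.02]
tool shift mm: [-0.1  3.   0.8]
```

The mill table edge touched the gripper body at rf (27 N sideways), so I'm backing off towards the robot. rf didn't give under about 20 N. Next is rn.

```bash
python3 -m pendant '[{"hand":0,"slide":[-0.002,-0.004,0],"dr":[0,0,0]},{"hand":0,"slide":[-0.012,-0.004,0],"dr":[0,0,0]},{"hand":0,"slide":[-0.012,-0.02,-0.002],"dr":[0,0,0]},{"hand":0,"slide":[0,-0.035,0],"dr":[0,0,0]},{"hand":0,"slide":[0,-0.035,0],"dr":[0,0,0]},{"hand":0,"slide":[0,-0.014,0],"dr":[0,0,0]},{"hand":0,"slide":[0,0,0],"dr":[0,0,0]},{"hand":0,"slide":[0.01,0,0],"dr":[0,0,0]}]'
python3 go.py .4506 -.3171 .036
```

```text
t: 8.1
tcp_pos: [0.4517, -0.3188, 0.0528]
orientation: [[0.003, 0.988, 0.156], [-0.003, 0.156, -0.988], [-1.0, 0.003, 0.004]]
ft_force: [0.6, -0.4, 0.4]
finger_gap: -0.0
8.1 [ 0.4517 -0.3188  0.0528] F [ 0.65 -0.35  0.38]
tool shift mm: [16.8 -0.8 -1.9]
```

```bash
python3 -m pendant '[{"hand":0,"slide":[0.007,-0.001,-0.002],"dr":[0,0,0]},{"hand":0,"slide":[0.006,0,0],"dr":[0,0,0]},{"hand":0,"slide":[0.001,0,0],"dr":[0,0,0]},{"hand":0,"slide":[0.001,0,0],"dr":[0,0,0]},{"hand":0,"slide":[0.001,0,0],"dr":[0,0,0]},{"hand":0,"slide":[0.001,0,0],"dr":[0,0,0]},{"hand":0,"slide":[0,0,0],"dr":[0,0,0]},{"hand":0,"slide":[0,0,0],"dr":[0,0,0]}]'
python3 go.py .4506 -.3171 .036
```

```text
t: 8.77
tcp_pos: [0.4496, -0.3156, 0.0341]
orientation: [[0.0, 0.988, 0.157], [-0.0, 0.157, -0.988], [-1.0, 0.0, 0.0]]
ft_force: [-0.1, 3.0, 3.8]
finger_gap: 0.0003
8.7667 [ 0.4496 -0.3156  0.0341] F [-0.14  3.    3.85]
tool shift mm: [-1.9  0.7  1.6]
```

rn is giving: 34.1 mm at 3.8 N. I'll press a little deeper.

```bash
python3 -m pendant '[{"hand":0,"slide":[0.0007,0,0],"dr":[0,0,0]},{"hand":0,"slide":[0.0008,0,0],"dr":[0,0,0]},{"hand":0,"slide":[0,0,0],"dr":[0,0,0]},{"hand":0,"slide":[0,0,0],"dr":[0,0,0]},{"hand":0,"slide":[0,0,0],"dr":[0,0,0]},{"hand":0,"slide":[0,0,0],"dr":[0,0,0]},{"hand":0,"slide":[0,0,0],"dr":[0,0,0]},{"hand":0,"slide":[0,0,0],"dr":[0,0,0]}]'
python3 go.py .4431 -.2626 .06
```

```text
t: 9.43
tcp_pos: [0.4496, -0.3158, 0.0331]
orientation: [[0.001, 0.988, 0.157], [-0.0, 0.157, -0.988], [-1.0, 0.001, 0.001]]
ft_force: [-1.7, 4.2, 10.2]
finger_gap: -0.0003
9.4333 [ 0.4496 -0.3158  0.0331] F [-1.69  4.25 10.19]
tool shift mm: [-27.    1.9 -53.6]
```

```bash
python3 -m pendant '[{"hand":0,"slide":[0.0007,0,0],"dr":[0,0,0]},{"hand":0,"slide":[0.0005,0,0],"dr":[0,0,0]},{"hand":0,"slide":[0,0,0],"dr":[0,0,0]},{"hand":0,"slide":[0,0,0],"dr":[0,0,0]},{"hand":0,"slide":[0,0,0],"dr":[0,0,0]},{"hand":0,"slide":[0,0,0],"dr":[0,0,0]},{"hand":0,"slide":[0,0,0],"dr":[0,0,0]},{"hand":0,"slide":[0,0,0],"dr":[0,0,0]}]'
python3 go.py .4431 -.2626 .06
```

```text
t: 10.1
tcp_pos: [0.4497, -0.3159, 0.0329]
orientation: [[0.001, 0.988, 0.157], [-0.001, 0.157, -0.988], [-1.0, 0.001, 0.001]]
ft_force: [-4.2, 6.6, 20.9]
finger_gap: 0.0003
10.1 [ 0.4497 -0.3159  0.0329] F [-4.2   6.56 20.89]
tool shift mm: [-27.2   1.9 -53.6]
```

rn bottoms at about 32.9 mm, so it is the low corner. I'll let go and move above tab_rn.

```bash
python3 -m pendant '[{"hand":0,"slide":[-0.012,0,0],"dr":[0,0,0]},{"hand":0,"slide":[-0.02,0,0],"dr":[0,0,0]},{"hand":0,"slide":[0,0.002,-0.018],"dr":[0,0,0]},{"hand":0,"slide":[0,0,-0.018],"dr":[0,0,0]},{"hand":0,"slide":[0,0,-0.018],"dr":[0,0,0]},{"hand":0,"slide":[0,0,0],"dr":[0,0,0]},{"hand":0,"slide":[0,0,0],"dr":[0,0,0]},{"hand":0,"slide":[0,0,0],"dr":[0,0,0]}]'
python3 go.py .4431 -.2626 .024
python3 - <<'E'
from h import *
d=optics.get_image("scene"); cv2.imwrite("pics/s2.png",cv2.resize(d["color"][180:290,250:400,::-1],(795,583),interpolation=cv2.INTER_CUBIC))
E
```

```text
t: 10.77
tcp_pos: [0.4431, -0.2629, 0.0632]
orientation: [[0.0, 0.988, 0.157], [-0.001, 0.157, -0.988], [-1.0, 0.0, 0.001]]
ft_force: [0.5, -0.1, -0.5]
finger_gap: 0.0002
10.7667 [ 0.4431 -0.2629  0.0632] F [ 0.48 -0.15 -0.52]
tool shift mm: [39.2  0.  -0.4]
```

View pics/s2.png

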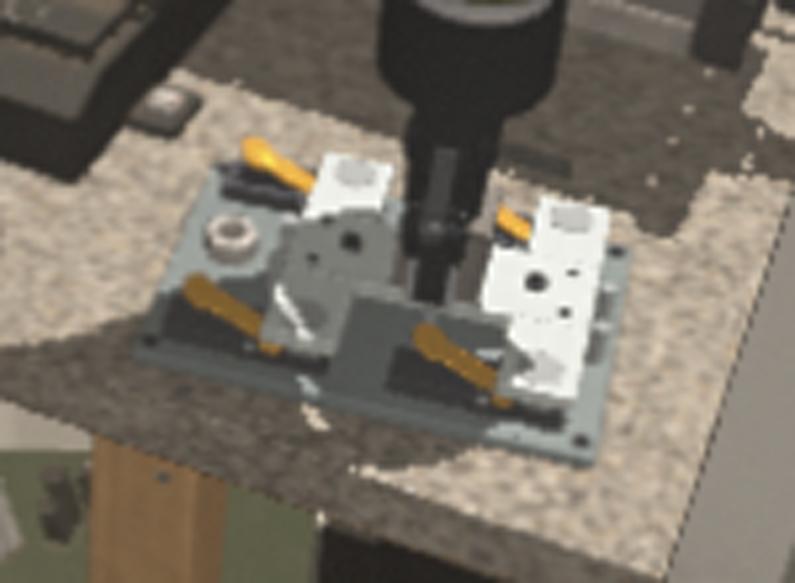

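The fingertip at (430,300) is right above the raised rn tab at (430,335), and all four tabs are still up. Pressing now.

```bash
python3 -m pendant '[{"hand":0,"slide":[0.008,0,0],"dr":[0,0,0]},{"hand":0,"slide":[0.008,0,0],"dr":[0,0,0]},{"hand":0,"slide":[0.004,0,0],"dr":[0,0,0]},{"hand":0,"slide":[0.003,0,0],"dr":[0,0,0]},{"hand":0,"slide":[0.003,0,0],"dr":[0,0,0]},{"hand":0,"slide":[0.003,0,0],"dr":[0,0,0]},{"hand":0,"slide":[0.003,0,0],"dr":[0,0,0]},{"hand":0,"slide":[0,0,0],"dr":[0,0,0]}]'
python3 -m pendant '[{"hand":0,"slide":[0.001,0,0],"dr":[0,0,0]},{"hand":0,"slide":[0.001,0,0],"dr":[0,0,0]},{"hand":0,"slide":[0.001,0,0],"dr":[0,0,0]},{"hand":0,"slide":[0.001,0,0],"dr":[0,0,0]},{"hand":0,"slide":[0.001,0,0],"dr":[0,0,0]},{"hand":0,"slide":[0.001,0,0],"dr":[0,0,0]},{"hand":0,"slide":[0,0,0],"dr":[0,0,0]},{"hand":0,"slide":[0,0,0],"dr":[0,0,0]}]'
```

```text
t: 11.48
tcp_pos: [0.4427, -0.2617, 0.0304]
orientation: [[-0.001, 0.988, 0.157], [0.001, 0.157, -0.988], [-1.0, -0.001, -0.001]]
ft_force: [0.9, 0.5, -0.7]
finger_gap: -0.0
t: 12.15
tcp_pos: [0.4428, -0.2621, 0.025]
orientation: [[-0.0, 0.988, 0.157], [-0.0, 0.157, -0.988], [-1.0, -0.0, 0.0]]
ft_force: [-1.1, 1.1, 3.1]
finger_gap: -0.0002
```

```bash
python3 -m pendant '[{"hand":0,"slide":[0.0008,0,0],"dr":[0,0,0]},{"hand":0,"slide":[0.0007,0,0],"dr":[0,0,0]},{"hand":0,"slide":[0.0005,0,0],"dr":[0,0,0]},{"hand":0,"slide":[0.0005,0,0],"dr":[0,0,0]},{"hand":0,"slide":[0,0,0],"dr":[0,0,0]},{"hand":0,"slide":[0,0,0],"dr":[0,0,0]},{"hand":0,"slide":[0,0,0],"dr":[0,0,0]},{"hand":0,"slide":[0,0,0],"dr":[0,0,0]}]'
```

```text
t: 12.82
tcp_pos: [0.4428, -0.2623, 0.0239]
orientation: [[0.0, 0.988, 0.157], [-0.0, 0.157, -0.988], [-1.0, 0.0, 0.0]]
ft_force: [-8.0, 5.7, 19.1]
finger_gap: 0.0002
```

The tab is hard at 23.9 mm under 19 N, so it is flat. I'll lift straight up 140 mm, then retreat left, up and towards the robot for a clear view.

```bash
python3 -m pendant '[{"hand":0,"slide":[-0.005,0,0],"dr":[0,0,0]},{"hand":0,"slide":[-0.015,0,0],"dr":[0,0,0]},{"hand":0,"slide":[-0.03,0,0],"dr":[0,0,0]},{"hand":0,"slide":[-0.04,0,0],"dr":[0,0,0]},{"hand":0,"slide":[-0.04,0,0],"dr":[0,0,0]},{"hand":0,"slide":[-0.04,0,0],"dr":[0,0,0]},{"hand":0,"slide":[-0.03,0,-0.03],"dr":[0,0,0]},{"hand":0,"slide":[0,-0.01,-0.04],"dr":[0,0,0]}]'
python3 -m pendant '[{"hand":0,"slide":[0,-0.01,-0.04],"dr":[0,0,0]},{"hand":0,"slide":[0,-0.01,-0.04],"dr":[0,0,0]},{"hand":0,"slide":[0,-0.01,-0.04],"dr":[0,0,0]},{"hand":0,"slide":[0,-0.01,-0.04],"dr":[0,0,0]},{"hand":0,"slide":[0,-0.01,-0.04],"dr":[0,0,0]},{"hand":0,"slide":[0,-0.01,-0.03],"dr":[0,0,0]},{"hand":0,"slide":[0,0,0],"dr":[0,0,0]},{"hand":0,"slide":[0,0,0],"dr":[0,0,0]}]'
python3 - <<'E'
from h import *
d=optics.get_image("top"); s=optics.get_image("scene"); P=cloud(d)
a=cv2.resize(d["color"][150:250,285:425,::-1],(448,320),interpolation=cv2.INTER_CUBIC)
b=cv2.resize(s["color"][180:290,250:404,::-1],(448,320),interpolation=cv2.INTER_CUBIC)
cv2.imwrite("pics/end.png",np.vstack([a,b])[:600])
S=cloud(s)
for n,x,y in[("lf",.5466,-.1929),("ln",.4356,-.2081),("rf",.5616,-.3019),("rn",.4506,-.3171)]:
    f=lambda P,x,y,r:np.median(P[(abs(P[...,0]-x)<r)&(abs(P[...,1]-y)<r)][:,2]).round(4)
    print(n,"ear",f(P,x,y,.008),f(S,x,y,.008),"tab",f(P,x-.0068,y+.0505,.005),f(S,x-.0068,y+.0505,.005))
d0=np.load("pics/top0.npy",allow_pickle=True).item()["color"]
df=np.abs(d["color"].astype(int)-d0).max(2)>60; print("changed px outside plate",[(c[0],c[1],c[2],c[3],c[4]) for c in cv2.connectedComponentsWithStats(df.astype(np.uint8))[2][1:] if c[4]>15])
E
```

```text
t: 13.48
tcp_pos: [0.4244, -0.1975, 0.2273]
orientation: [[0.009, 0.988, 0.155], [-0.008, 0.155, -0.988], [-1.0, 0.007, 0.009]]
ft_force: [1.0, 0.4, 0.7]
finger_gap: 0.0002
t: 14.15
tcp_pos: [0.3265, 0.0232, 0.2223]
orientation: [[0.001, 0.987, 0.16], [-0.001, 0.16, -0.987], [-1.0, 0.001, 0.001]]
ft_force: [0.4, -0.1, 0.4]
finger_gap: -0.0002
lf ear 0.0368 0.0346 tab 0.039 0.022
ln ear 0.0365 0.0363 tab 0.0389 0.036
rf ear 0.0369 0.0357 tab 0.0373 nan
rn ear 0.0365 0.0359 tab 0.023 -0.3493
  return _methods._mean(a, axis=axis, dtype=dtype,
  ret = ret.dtype.type(ret / rcount)
```

View pics/end.png

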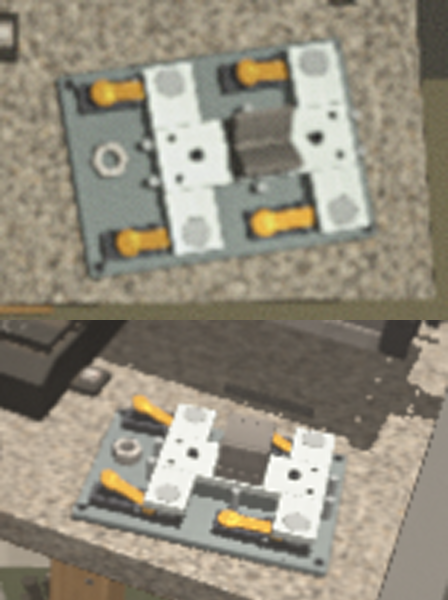

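The rn tab lies flat (260,222 in the top half, 23 mm). The other three stand at 37–39 mm, and all four ears read level in the top view. The arm is clear, so I'm handing in.

```bash
python3 -c "
from plant import hand_in; print(hand_in())"
```

```text
the job is handed in; nothing more can be done
None
```

The right near corner (rn) was the one that rocked. I pressed its brass tab flat and handed the job in at about 14.3 s, with the arm clear at about 0.22 m height; no verdict came back.

- **Finding the corner:** I pressed all four ears with the closed fingertip. ln, lf and rf held at 36 mm under 12–20 N. rn went down to about 32.9 mm, already giving at about 4 N.
- **Setting the shim:** the rn tab stopped hard at 23.9 mm under 19 N, so it is flat.
- **Last checks, top camera:** the rn tab read 23 mm, the other three tabs 37–39 mm, and the ears 36.5–36.9 mm.
- **Last checks, disagreements:** the scene camera's ear heights were 34.6–36.3 mm, the lowest at lf. That is just inside the limit and more scattered, but I took it as within the 2 mm calibration. Its depth readings at the tabs were unusable.
- **Bystanders:** the nut looked unmoved in the last picture. A before/after comparison of the top view showed changes I put down to the arm and its shadow; I did not check each bystander separately.
- **One flaw:** at rf the gripper body touched the front edge of the mill table. The wrist sensor read about 27 N sideways, below the 40 N limit, and I backed off. The rf reading is less clean for it, but rn clearly giving settles which corner was low.

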